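# Pulse the mini chopper

### The arm

A 6-joint arm with a two-finger parallel gripper is mounted at the origin on a cart in front of the work surface, level with it; the furniture and walls round the work are solid. World frame = base frame: x ahead of the robot, y to its left, z up, the work surface at z = 0. Lengths are in m, angles in rad, forces in N, time in s.
With the tool pointing down it reaches from about 0.3 to 0.875 m from the base axis. Payload 6.4 kg.
Tool frame: the origin (TCP) lies at the very end of the fingers, on their centre line; the grasp point (between the pads) lies 19 mm behind it; z points along the fingers, y is the line along which they close (so a half turn about z gives the same grasp; the last joint's range is limited). The gripper opens to 85 mm and grips with 20 to 120 N. Pads are 22 mm wide; open, the fingers measure 114 mm over their backs; the gripper's body (76 mm by 85 mm) begins 54 mm behind the grasp point. The pads swing forward as they close: fully open they stand 13 mm farther back than shut.
Start: joints at [0.939, 0.181, 1.607, -0, 1.354, -0.206], TCP at [0.237, 0.524, 0.231] pointing down, gripper open.
Joint ranges: [-2.99, 2.99], [-0.89, 2.07], [0.3, 2.58], [-1.14, 4.28], [0, 2.63], [-3.12, 3.12]. Speed limits (rad/s): [2.57, 2.57, 3.01, 3.14, 3.14, 3.14].

### API

Orientations are given as a unit quaternion [w, x, y, z].
In Python, from bench import ctrl gives the robot as it stands.
- The arm moves only by the tool jog_arm, called after "Call:" by a JSON object that holds its "name" and its "arguments". Schema: {"type":"object","properties":{"segments":{"type":"object","properties":{"rows":{"type":"array","items":{"type":"array","items":{"type":"number"},"minItems":7,"maxItems":7},"minItems":1,"maxItems":10}},"additionalProperties":false,"required":["rows"]},"only":{"type":"string"},"quiet":{"type":"boolean"},"lines":{"type":"string"}},"required":["segments"],"additionalProperties":false}. segments is an object whose key "rows" holds a list of rows, 1 to 10 of them, each of 7 numbers: dx, dy, dz in fractions of the full range, 1 being 75 cm, then a rotation vector rx, ry, rz in normalised numbers (1 is pi/2 rad), then the opening from 0.0 (shut) to 1.0 (fully open); each row is the pose to reach, as a shift and turn from the pose commanded when the call began, along the tool's axes at that moment; what a row does not reach only later rows make up. A row lasts 1/8 s, in which the tool goes at most 0.0625 m and 0.188 rad, less where a joint would pass 70% of its speed; a pose out of reach is approached as far as the arm can. The fingers move at their own pace and stop on an object; the grip force is fixed at half the most. Time passes only in rows, so rows that do not move let the fingers close. The tool returns the time, the measured TCP pose, the force, the opening and the grip force at its end. only (a regular expression) keeps the lines of the reply that match it, lines (a string "A,B") keeps lines A to B, and quiet returns only ok. Input that does not fit is refused with a message, and nothing moves.
- ctrl.get_obs(): the state, without advancing time (a new reading comes with each control period).
- ctrl.camera(name): name is "side" or "top" or "wrist"; returns the picture (420x560x3 uint8, blue, green, red); there is no depth.
- ctrl.camera_params(name): a dict with "fovy" (degrees; the focal length in pixels is half the picture's height over the tangent of half this angle, whatever the lens; pixels are square), "cx", "cy" (the principal point, pixels), "view" (4x4, takes a point from world to camera coordinates). Camera axes: x right, y up, looking along -z (the intrinsics and any distortion apply to the point x, -y, -z); pixel columns grow to the right and rows downward; lengths in m; the calibration is good to about 2 mm. A picture is of the moment at which its call begins: read the wrist's pose just before it. camera_params takes no time and is no camera call; for the wrist camera it gives the pose at the moment of the call.
- ctrl.hand_in(): hands the job in; it is judged then, once.
The state is a dict: "time_s": time; "q": joint angles; "dq": joint speeds; "joint_efforts": joint torques, N m; "eef_pos": TCP position; "eef_rot": TCP orientation; "wrist_force": force on the tool from outside, world axes, zero at the start; "torque": the same for the moment, N m; "opening": opening from 0.0 (shut) to 1.0 (fully open); "grasp_force": force on a finger pad.
Only numpy, scipy, OpenCV 4.12 (cv2) and the standard library are available. Lean on these libraries where they do the work, as an engineer would, in place of code of your own. Each camera call takes 0.05 s, during which the arm holds its last target. There are 200 camera calls.

### The job

Give the mini chopper a pulse: twist its bar-shaped pulse knob clockwise (seen from above) all the way to its stop, keep it there for half a second, then let go and leave it sprung back to rest. Leave the round speed dial at its setting and do not push the blue mug about.

Things in the scene. Friction and masses are not known exactly. Their poses are not given: they have to be found in the camera images.
- pulse_grip (a point): Grip point of the pulse knob on its vertical axis, 103 mm above the worktop, 10 mm below the top of its black bar. The bar is 44 mm long (this point's x), 14 mm wide (y), 32 mm tall, on a 44 mm round skirt 22 mm below this point. It turns with the knob. It is on the front deck (70 mm high) of the white mini chopper, which is fixed, 280 mm deep, 230 mm wide. At rest the bar points front to back.
- pulse (a joint): Pulse knob angle in rad: 0 at rest, growing clockwise seen from above, hard stop at 1.05 (60 degrees). A spring takes it back to 0 when let go; it needs 0.05 N m at rest rising to 0.16 N m at the stop. The lid of the chopper's bowl, 142 mm wide, has its axis 143 mm behind the line of the two controls and midway between them, its top 72 mm above the deck.
- dial_mark (a point): White mark on top of the speed dial, 18 mm from its axis. The dial is a round fluted black disc, 45 mm in diameter, rising 19 mm above the deck, without a bar; it sits beside the pulse knob, left or right of it, axes 116 mm apart. It stays where it is turned; its setting differs from start to start.
- mug_blue: Blue mug standing loose on the worktop to the right of the chopper, 82 mm across the body, 94 mm high, handle to one side (112 mm overall). Origin: centre of the underside. A wall cabinet hangs over the worktop right of y = -0.5 m, from 0.46 m up: the arm starts close to it, so first move left before turning the wrist.

How it is judged:
On the way, in this order (a step that is already met when the one before it is completed fails the run):
1. the pulse knob is held at its clockwise stop (within 10 degrees) for 0.3 s (value of joint pulse above 0.875 rad), for 0.3 s.
2. the pulse knob is released and back at rest (value of joint pulse below 0.1 rad and contact force between the fingers and anything else below 0.1 N), for 0.2 s.
At the end, for the whole second after the job is handed in: The pulse knob is back within 0.1 rad of rest, the speed dial's mark is within 6 mm (about 20 degrees) of where it was, and the blue mug stands upright within 30 mm of where it was (value of joint pulse below 0.1 rad and distance of dial_mark from where it was at the start of the episode below 0.006 m and distance of mug_blue from where it was at the start of the episode below 0.03 m and angle between mug_blue's own z axis and vertical below 0.2 rad); the robot touches nothing.
It fails at once if the speed dial is turned (its mark moved more than 6 mm) (distance of dial_mark from where it was at the start of the episode above 0.006 m).
It fails at once if the blue mug is pushed more than 30 mm or knocked over (distance of mug_blue from where it was at the start of the episode above 0.03 m or angle between mug_blue's own z axis and vertical above 0.3 rad).
It also fails if it takes over 35 s, if anything falls off the work surface, if the arm or the gripper's body presses on something with over 40 N, if the wrist force passes 120 N, or if a joint passes its speed limit or range.

## Working session

There is one attempt and no reset: what is moved stays moved. The work goes in short steps, Python scripts to look and compute and a tool call to move; the robot and the scene stay as the last step left them, time stands still between calls to the robot, and variables do not carry over. Pictures are saved under pics/ and viewed, at most 10 in all, crops included, and the job is handed in when it is done.

```bash
ls; mkdir -p pics; python3 - <<'E'
from bench import ctrl
import cv2,numpy as np
o=ctrl.get_obs();print(o)
for n in("side","top"):
    p=ctrl.camera_params(n);print(n,{k:(np.round(v,4).tolist() if k=="view" else v) for k,v in p.items()})
a=[ctrl.camera(n) for n in("top","side")]
cv2.imwrite("pics/top.png",a[0]);cv2.imwrite("pics/side.png",a[1])
E
```

```text
bench.py
pics
{'time_s': 0.0, 'q': array([ 9.38691471e-01,  1.81554066e-01,  1.60798985e+00, -8.83370816e-06,
        1.35381723e+00, -2.06303889e-01]), 'dq': array([-0.00035763, -0.00043827, -0.00035497,  0.00030521,  0.00136871,
       -0.00012707]), 'joint_efforts': array([-4.80718409e-04, -4.44869006e+01, -3.51332581e+01, -3.16337064e-04,
        9.09298804e-03, -1.28097443e-05]), 'eef_pos': array([0.23716033, 0.52320863, 0.23038561]), 'eef_rot': array([-3.55980287e-04,  2.11294765e-01,  9.77421987e-01, -8.09440049e-04]), 'wrist_force': array([ 0.53594107,  0.62700886, -0.22940644]), 'torque': array([-0.00913769,  0.01675925,  0.00110996]), 'grasp_force': 0.0, 'opening': 1.003688292743194}
side {'fovy': 49.467625056543504, 'cx': 272.27634488814203, 'cy': 216.37438325884386, 'view': [[-0.6749, -0.7379, 0.0061, 0.1592], [0.615, -0.5579, 0.5573, -0.537], [-0.4078, 0.3799, 0.8303, -0.7107], [0.0, 0.0, 0.0, 1.0]]}
top {'fovy': 47.06566455642616, 'cx': 274.4119339783183, 'cy': 209.391958304733, 'view': [[-0.0061, -0.9999, 0.0145, -0.2987], [0.991, -0.0041, 0.1338, -0.5476], [-0.1337, 0.0152, 0.9909, -0.8885], [0.0, 0.0, 0.0, 1.0]]}
```

View pics/top.png

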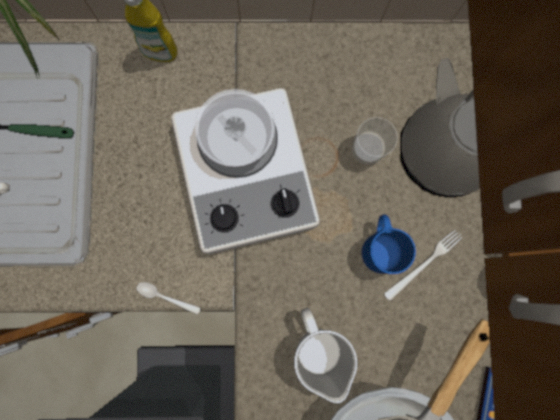

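View pics/side.png

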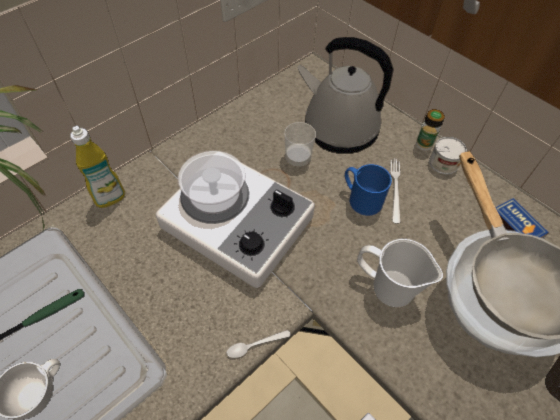

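The top view shows the chopper rotated slightly. The bar knob is at about (285,202) and the round dial at (223,217), with the mug at (389,250). In the side view the knob is at (283,202) and the dial at (250,242). I'll zoom in next.

```bash
python3 - <<'E'
from bench import ctrl
import cv2,numpy as np
print(list(ctrl.camera_params("top")))
t=cv2.imread("pics/top.png");s=cv2.imread("pics/side.png")
a=cv2.resize(t[165:255,190:330],None,fx=5,fy=5,interpolation=cv2.INTER_CUBIC)[:, :700]
b=cv2.resize(s[175:265,215:315],None,fx=5,fy=5,interpolation=cv2.INTER_CUBIC)
cv2.imwrite("pics/crop.png",cv2.resize(np.hstack([a,b]),(800,300)))
E
```

```text
['fovy', 'cx', 'cy', 'view']
```

View pics/crop.png

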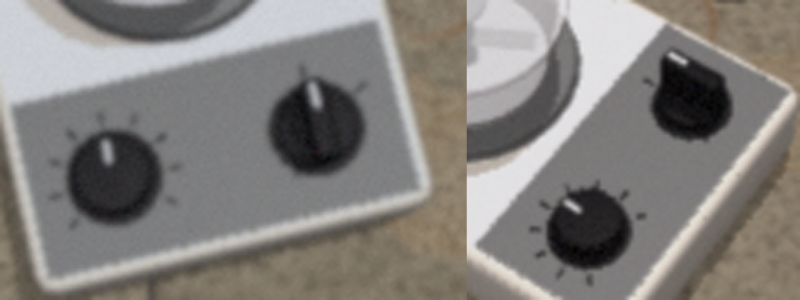

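The crop confirms it: the bar knob is the pulse knob, on the right in the top view. The round dial is on the left, with its mark up. Now I'll measure.

```bash
cat > h.py <<'E'
import cv2,numpy as np
from bench import ctrl
def ray(n,uv,P=None):
    p=P or ctrl.camera_params(n);V=np.array(p["view"]);f=210/np.tan(np.radians(p["fovy"]/2))
    d=V[:3,:3].T@np.array([(uv[0]-p["cx"])/f,-(uv[1]-p["cy"])/f,-1]);return -V[:3,:3].T@V[:3,3],d
def onz(n,uv,z,P=None):
    c,d=ray(n,uv,P);return c+d*(z-c[2])/d[2]
def proj(n,X,P=None):
    p=P or ctrl.camera_params(n);V=np.array(p["view"]);f=210/np.tan(np.radians(p["fovy"]/2))
    x=V[:3,:3]@X+V[:3,3];return np.array([p["cx"]-f*x[0]/x[2],p["cy"]+f*x[1]/x[2]])
E
python3 - <<'E'
from h import *
pts={}
for n,(y0,y1,x0,x1) in {"top":(165,255,190,330),"side":(175,265,215,315)}.items():
    im=cv2.imread(f"pics/{n}.png");g=im.max(2)
    m=np.zeros_like(g);m[y0:y1,x0:x1]=(g[y0:y1,x0:x1]<65)
    m=cv2.morphologyEx(m,cv2.MORPH_OPEN,np.ones((3,3),np.uint8))
    cs,_=cv2.findContours(m,cv2.RETR_EXTERNAL,cv2.CHAIN_APPROX_NONE)
    for c in cs:
        if cv2.contourArea(c)<150: continue
        (u,v),r=cv2.minEnclosingCircle(c);b=cv2.boundingRect(c);M=cv2.moments(c)
        print(n,b,(round(u,1),round(v,1)),round(r,1),[onz(n,(M["m10"]/M["m00"],M["m01"]/M["m00"]),z).round(4) for z in(.08,.089)],cv2.contourArea(c))
        w=np.array([onz(n,p[0],.077)[:2] for p in c])
        (cx,cy),rr=cv2.minEnclosingCircle(w.astype(np.float32)*1000);print('  world circle mm',cx,cy,rr)
    # white panel region
# white-ish chopper outline in top
im=cv2.imread("pics/top.png")
for uv in [(201,251),(318,222),(174,120),(286,90)]: print(uv,onz("top",uv,.07).round(4))
# blue mug
m=cv2.inRange(cv2.cvtColor(im,cv2.COLOR_BGR2HSV),(105,120,40),(125,255,255));M=cv2.moments(m)
print("mug",onz("top",(389,252),.094),cv2.boundingRect(m[:, :450]))
E
```

```text
top (211, 205, 27, 27) (223.6, 217.7) 13.7 [array([ 0.5238, -0.2084,  0.08  ]), array([ 0.5228, -0.2092,  0.089 ])] 493.5
  world circle mm 525.7411499023438 -207.58863830566406 25.187965393066406
top (271, 191, 28, 26) (284.5, 203.3) 13.6 [array([ 0.5505, -0.3193,  0.08  ]), array([ 0.5492, -0.319 ,  0.089 ])] 488.5
  world circle mm 552.2802734375 -319.5897521972656 25.17198371887207
side (239, 232, 25, 24) (251.0, 243.6) 12.3 [array([ 0.5234, -0.2042,  0.08  ]), array([ 0.5192, -0.201 ,  0.089 ])] 395.0
  world circle mm 525.5703125 -206.91355895996094 28.026390075683594
side (271, 193, 23, 24) (281.3, 203.5) 13.4 [array([ 0.5533, -0.3176,  0.08  ]), array([ 0.5488, -0.3131,  0.089 ])] 398.5
  world circle mm 559.33251953125 -316.25238037109375 33.715972900390625
(201, 251) [ 0.4654 -0.1659  0.07  ]
(318, 222) [ 0.5179 -0.3817  0.07  ]
(174, 120) [ 0.714  -0.1112  0.07  ]
(286, 90) [ 0.7735 -0.3247  0.07  ]
mug [ 0.46066014 -0.50566584  0.094     ] (363, 215, 52, 59)
```

Careful with the scale: shifts go in shares of 75 cm and turns go in shares of pi/2 rad. That gives: -0.48 m / 0.75 = -0.64, -0.45 m / 0.75 = -0.6, 1.2 rad / 1.5708 = 0.7639.

Call:
{"name": "jog_arm", "arguments": {"segments": {"rows": [[-0.6,-0.64,-0.04,0,0,0.7639,1],[-0.6,-0.64,-0.04,0,0,0.7639,1],[-0.6,-0.64,-0.04,0,0,0.7639,1],[-0.6,-0.64,-0.04,0,0,0.7639,1],[-0.6,-0.64,-0.04,0,0,0.7639,1],[-0.6,-0.64,-0.04,0,0,0.7639,1],[-0.6,-0.64,-0.04,0,0,0.7639,1],[-0.6,-0.64,-0.04,0,0,0.7639,1],[-0.6,-0.64,-0.04,0,0,0.7639,1],[-0.6,-0.64,-0.04,0,0,0.7639,1]]}}}

```text
time_s: 1.35
eef_pos: [0.4384, -0.0696, 0.2598]
eef_rot: [0.0, 0.726, 0.687, 0.0]
wrist_force: [0.7, 1.0, -0.9]
opening: 0.998
grasp_force: 0.0
```

```bash
cat >> h.py <<'E'
from scipy.spatial.transform import Rotation as R
def go(xyz,ang):
    "tool-frame shift and turn to tool-down pose with tool x at heading ang"
    o=ctrl.get_obs();w,x,y,z=o["eef_rot"];T=R.from_quat([x,y,z,w])
    G=R.from_matrix(np.array([[np.cos(ang),np.sin(ang),0],[np.sin(ang),-np.cos(ang),0],[0,0,-1]]))
    print("t",o["time_s"],"pos",o["eef_pos"].round(4),"q",o["q"].round(2),"xaxis",T.as_matrix()[:,0].round(3))
    print("shift",T.inv().apply(np.array(xyz)-o["eef_pos"]).round(4),"rv",(T.inv()*G).as_rotvec().round(3))
E
python3 -c "
from h import *
go([.5505,-.319,.25],.23)"
```

```text
t 1.35 pos [ 0.4384 -0.0696  0.2598] q [-0.43 -0.15  1.88  0.    1.41 -0.37] xaxis [0.056 0.998 0.   ]
shift [-0.2428  0.1258  0.0098] rv [ 0.    -0.     1.285]
```

To row units: -0.243 m / 0.75 = -0.324, 0.126 m / 0.75 = 0.168, 1.285 rad / 1.5708 = 0.8181.

Call:
{"name": "jog_arm", "arguments": {"segments": {"rows": [[-0.324,0.168,0.0133,0,0,0.8181,1],[-0.324,0.168,0.0133,0,0,0.8181,1],[-0.324,0.168,0.0133,0,0,0.8181,1],[-0.324,0.168,0.0133,0,0,0.8181,1],[-0.324,0.168,0.0133,0,0,0.8181,1],[-0.324,0.168,0.0133,0,0,0.8181,1],[-0.324,0.168,0.0133,0,0,0.8181,1],[-0.324,0.168,0.0133,0,0,0.8181,1],[-0.324,0.168,0.0133,0,0,0.8181,1]]}}}

```text
time_s: 2.48
eef_pos: [0.5506, -0.3169, 0.2495]
eef_rot: [-0.0, 0.993, 0.117, -0.0]
wrist_force: [0.5, 0.3, 0.7]
opening: 0.999
grasp_force: 0.0
```

```bash
python3 - <<'E'
from h import *
go([.5505,-.319,.25],.23)
P=ctrl.camera_params("wrist");im=ctrl.camera("wrist");cv2.imwrite("pics/w1.png",im)
import json;json.dump({k:np.array(v).tolist() for k,v in P.items()},open("w1.json","w"));print(P)
print(proj("wrist",np.array([.5505,-.319,.113]),P),proj("wrist",np.array([.5505,-.319,.081]),P))
E
```

```text
t 2.475 pos [ 0.5506 -0.3169  0.2495] q [-0.71  0.3   1.43 -0.    1.42  0.63] xaxis [ 0.973  0.232 -0.   ]
shift [-0.0006  0.002  -0.0005] rv [-0.     0.     0.004]
{'fovy': 70.22318986683808, 'cx': 282.11070713941393, 'cy': 206.27341781195298, 'view': array([[ 0.23033771, -0.9731093 , -0.00168378, -0.43607322],
       [ 0.92229095,  0.21886007, -0.31855875, -0.39173146],
       [ 0.31036099,  0.07182316,  0.94790162, -0.54615297],
       [ 0.        ,  0.        ,  0.        ,  1.        ]])}
[283.09494773 195.83246692] [283.05213253 187.34567802]
```

View pics/w1.png

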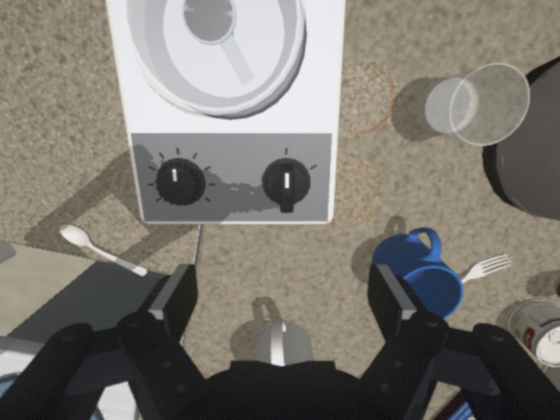

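The wrist view shows the knob straight ahead: skirt centred near (286,182), bar about vertical at u≈287, predicted u=283. The bar is aligned with the tool, and a small correction is needed in y.

```bash
python3 - <<'E'
from h import *
import json
P=json.load(open("w1.json"));im=cv2.imread("pics/w1.png");g=im.max(2)
cv2.imwrite("pics/w1c.png",cv2.resize(im[145:225,145:345],None,fx=4,fy=4,interpolation=cv2.INTER_CUBIC))
for x0,x1 in((150,212),(255,322)):
    m=np.zeros_like(g);m[150:220,x0:x1]=g[150:220,x0:x1]<50
    m=cv2.morphologyEx(m,cv2.MORPH_OPEN,np.ones((5,5),np.uint8))
    ys,xs=np.nonzero(m)
    for y in range(ys.min(),ys.max()+1,3): print(y,xs[ys==y].min(),xs[ys==y].max())
    u=(xs.min()+xs.max())/2; v=(ys[xs==xs.min()].mean()+ys[xs==xs.max()].mean())/2
    print("center",u,v,onz("wrist",(u,v),.077,P))
E
```

```text
170 189 194
173 189 197
176 161 198
179 158 201
182 158 203
185 158 203
188 158 202
191 159 202
194 160 201
197 164 198
200 167 194
203 176 188
center 180.5 183.75 [ 0.52767697 -0.20991574  0.077     ]
190 268 273
193 268 281
196 269 284
199 275 292
202 277 292
205 281 288
208 284 288
center 280.0 196.25 [ 0.53883589 -0.31832505  0.077     ]
```

View pics/w1c.png

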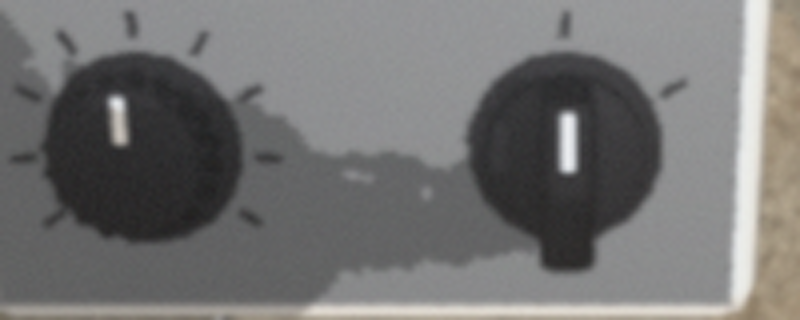

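```bash
python3 - <<'E'
from h import *
import json
P=json.load(open("w1.json"))
pt=lambda c,z:print(onz("wrist",(145+c[0]/4,145+c[1]/4),z,P).round(4))
print("skirt");pt((566.5,146),.078);pt((472,146),.078);pt((661,146),.078);pt((566,52),.076)
print("bar front, mark ends");pt((567,268),.113);pt((568,112),.113);pt((568,172),.113)
print("dial l r top bot, marks");pt((48,148),.08);pt((242,148),.08);pt((145,52),.08);pt((145,241),.087)
print("side ray / top ray: bar-front etc")
# rear/front ticks
pt((565,24),.07)
P2={n:ctrl.camera_params(n) for n in("top","side")}
for n in P2: print(n,proj(n,np.array([.5545,-.3225,.081])),proj(n,np.array([.5545,-.3225,.113])))
E
```

```text
skirt
[ 0.557  -0.3214  0.078 ]
[ 0.5511 -0.2966  0.078 ]
[ 0.5628 -0.3462  0.078 ]
[ 0.5813 -0.3154  0.076 ]
bar front, mark ends
[ 0.5351 -0.3264  0.113 ]
[ 0.5734 -0.3174  0.113 ]
[ 0.559  -0.3208  0.113 ]
dial l r top bot, marks
[ 0.5248 -0.186   0.08  ]
[ 0.5368 -0.2367  0.08  ]
[ 0.5565 -0.2081  0.08  ]
[ 0.5074 -0.2165  0.087 ]
side ray / top ray: bar-front etc
[ 0.5876 -0.3137  0.07  ]
top [286.13832579 201.72778768] [286.83494282 199.03047315]
side [283.0377112  203.00726634] [283.42604009 194.21938182]
```

To row units: 0.1 m / 0.75 = 0.1333, 0.05 m / 0.75 = 0.0667.

Call:
{"name": "jog_arm", "arguments": {"segments": {"rows": [[0.004,0.0053,0.0667,0,0,0,1],[0.004,0.0053,0.1333,0,0,0,1],[0.004,0.0053,0.1333,0,0,0,1],[0.004,0.0053,0.1333,0,0,0,1]]}}}

```text
time_s: 3.02
eef_pos: [0.5554, -0.3209, 0.1518]
eef_rot: [0.001, 0.993, 0.116, 0.001]
wrist_force: [0.6, -0.1, 1.0]
opening: 1.002
grasp_force: 0.0
```

```bash
python3 - <<'E'
from h import *
go([.554,-.3208,.09],.23)
P=ctrl.camera_params("wrist");im=ctrl.camera("wrist");cv2.imwrite("pics/w2.png",im)
import json;json.dump({k:np.array(v).tolist() for k,v in P.items()},open("w2.json","w"))
print(proj("wrist",np.array([.554,-.3208,.113]),P))
print("grasp centre seen",[proj("wrist",np.r_[ctrl.get_obs()["eef_pos"][:2],z],P).round(1) for z in(.113,.15)])
E
```

```text
t 3.025 pos [ 0.5554 -0.3209  0.1518] q [-0.71  0.4   1.5   0.    1.24  0.63] xaxis [0.973 0.23  0.001]
shift [-0.0014 -0.0006  0.0618] rv [ 0.002 -0.001  0.002]
[279.45087311 238.96797414]
grasp centre seen [array([280.9, 236.6]), array([280.7, 264.6])]
```

View pics/w2.png

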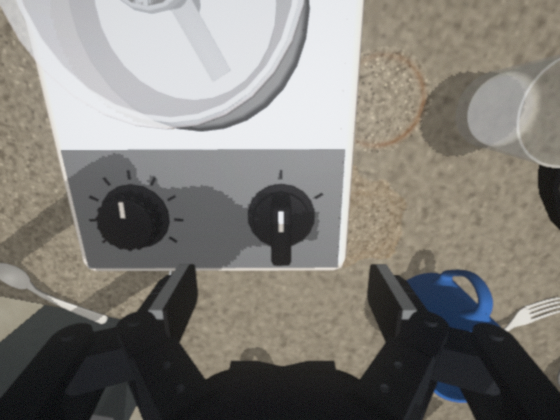

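The bar is at u=281, with the fingers' midline at about 281–283. Its front edge at v≈265 fits the 22 mm half length, so it is centred. I'll descend and grip.

To row units: 0.063 m / 0.75 = 0.084, 0.05 m / 0.75 = 0.0667.

Call:
{"name": "jog_arm", "arguments": {"segments": {"rows": [[-0.0013,0,0.04,0,0,0,1],[-0.0013,0,0.0667,0,0,0,1],[-0.0013,0,0.084,0,0,0,1],[-0.0013,0,0.084,0,0,0,1],[-0.0013,0,0.084,0,0,0,0],[-0.0013,0,0.084,0,0,0,0],[-0.0013,0,0.084,0,0,0,0],[-0.0013,0,0.084,0,0,0,0],[-0.0013,0,0.084,0,0,0,0],[-0.0013,0,0.084,0,0,0,0]]}}}

```text
time_s: 4.32
eef_pos: [0.5537, -0.3205, 0.0872]
eef_rot: [0.0, 0.993, 0.115, 0.0]
wrist_force: [-2.2, 2.0, 4.7]
opening: 0.152
grasp_force: 59.5
```

To row units: 1 rad / 1.5708 = 0.6366.

Call:
{"name": "jog_arm", "arguments": {"segments": {"rows": [[0,0,0,0,0,0.1082,0],[0,0,0,0,0,0.2165,0],[0,0,0,0,0,0.3247,0],[0,0,0,0,0,0.4329,0],[0,0,0,0,0,0.5411,0],[0,0,0,0,0,0.6366,0],[0,0,0,0,0,0.6366,0]]}}}

```text
time_s: 5.2
eef_pos: [0.5538, -0.3201, 0.0873]
eef_rot: [-0.0, 0.927, -0.376, 0.0]
wrist_force: [-1.9, 2.6, 6.0]
opening: 0.151
grasp_force: 59.6
```

```bash
python3 - <<'E'
from h import *
o=ctrl.get_obs();print(o["torque"],o["q"].round(2))
go([.554,-.3208,.09],.23-1.05)
im=ctrl.camera("wrist");cv2.imwrite("pics/w3.png",im)
E
```

```text
[0.49499522 0.18902119 0.079249  ] [-0.71  0.47  1.54  0.    1.13  1.63]
t 5.2 pos [ 0.5538 -0.3201  0.0873] q [-0.71  0.47  1.54  0.    1.13  1.63] xaxis [ 0.718 -0.696 -0.   ]
shift [ 0.0007  0.0004 -0.0027] rv [-0.    0.    0.05]
```

View pics/w3.png

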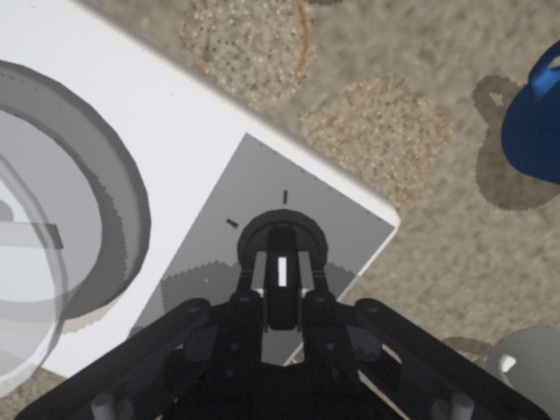

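The bar is gripped squarely between the pads at (282,270), turned nearly to the stop tick at (285,196). I'll go to the stop and hold.

To row units: 0.06 rad / 1.5708 = 0.0382.

Call:
{"name": "jog_arm", "arguments": {"segments": {"rows": [[0,0,0,0,0,0.0318,0],[0,0,0,0,0,0.0382,0],[0,0,0,0,0,0.0382,0],[0,0,0,0,0,0.0382,0],[0,0,0,0,0,0.0382,0],[0,0,0,0,0,0.0382,0],[0,0,0,0,0,0.0382,0]]}}}

```text
time_s: 6.12
eef_pos: [0.5538, -0.3201, 0.0873]
eef_rot: [-0.0, 0.915, -0.402, 0.0]
wrist_force: [-1.2, 2.6, 5.9]
opening: 0.156
grasp_force: 59.7
```

```bash
python3 -c "
from h import *
print(ctrl.get_obs()['torque'])"
```

```text
[0.54674116 0.24017096 0.36891206]
```

The wrist torque of 0.37 N m exceeds the spring's 0.16, so the knob is at the stop, and it has been held for over 0.5 s. Now I'll let go and rise.

Call:
{"name": "jog_arm", "arguments": {"segments": {"rows": [[0,0,0,0,0,0,1],[0,0,0,0,0,0,1],[0,0,0,0,0,0,1],[0,0,0,0,0,0,1],[0,0,0,0,0,0,1],[0,0,0,0,0,0,1],[0,0,0,0,0,0,1],[0,0,0,0,0,0,1]]}}}

```text
time_s: 7.12
eef_pos: [0.5536, -0.3205, 0.0868]
eef_rot: [0.0, 0.915, -0.403, 0.0]
wrist_force: [0.9, -0.3, 0.0]
opening: 1.002
grasp_force: 0.0
```

Call:
{"name": "jog_arm", "arguments": {"segments": {"rows": [[0,0,-0.0667,0,0,0,1],[0,0,-0.1333,0,0,0,1],[0,0,-0.2,0,0,0,1],[0,0,-0.2,0,0,0,1],[0,0,-0.2,0,0,0,1],[0,0,-0.2,0,0,0,1]]}}}

```text
time_s: 7.88
eef_pos: [0.5527, -0.3198, 0.2346]
eef_rot: [-0.001, 0.915, -0.403, -0.002]
wrist_force: [0.0, 0.6, -0.1]
opening: 0.997
grasp_force: 0.0
```

```bash
python3 - <<'E'
from h import *
im=ctrl.camera("wrist");cv2.imwrite("pics/w4.png",im)
E
```

```text
(no output)
```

View pics/w4.png

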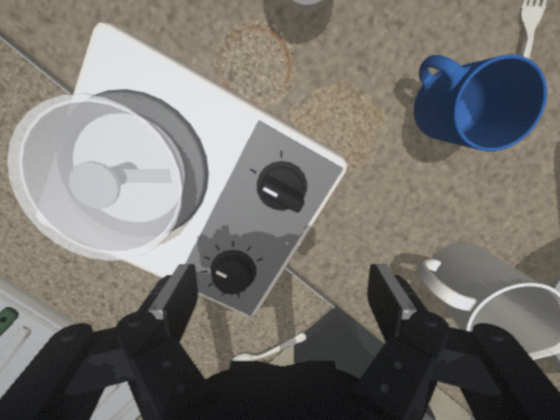

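The knob at (281,186) is back pointing front to back. The dial at (233,272) and the mug are undisturbed, and the gripper is clear.

```bash
python3 -c "
from bench import ctrl
print(ctrl.hand_in())"
```

```text
the job is handed in; nothing more can be done
None
```

I twisted the pulse knob clockwise to its stop, held it there for over half a second and let it spring back to rest; the dial and mug look untouched in the last picture, and the job is handed in (no verdict was shown).

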